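Change over three finds at the examination board

ROBOT

A 6-joint arm with a two-finger parallel gripper is mounted at the origin on the work surface. World frame = base frame: x ahead of the robot, y to its left, z up, the work surface at z = 0. Lengths are in mm, angles in rad, forces in N, time in s.
With the tool pointing down it reaches from about 350 to 775 mm from the base axis. Payload 7.3 kg.
Tool frame: the origin (TCP) lies at the very end of the fingers, on their centre line; the grasp point (between the pads) lies 19 mm behind it; z points along the fingers, y is the line along which they close (so a half turn about z gives the same grasp; the last joint's range is limited). The gripper opens to 92 mm and grips with 3 to 60 N. Pads are 19 mm wide; open, the fingers measure 130 mm over their backs; the gripper's body (75 mm by 190 mm) begins 47 mm behind the grasp point.
Start: joints at [1.085, 0.342, 1.524, -0, 1.275, -0.146], TCP at [174.968, 495.006, 226.741] pointing down, gripper open.
Joint ranges: [-2.53, 2.53], [-0.77, 2.02], [0.04, 2.7], [-1, 4.14], [0.28, 2.66], [-3.11, 3.11]. Speed limits (rad/s): [2.57, 2.57, 3.14, 3.14, 3.14, 3.14].

INTERFACE

Orientations are given as [roll, pitch, yaw] about the fixed x, y, z axes, in that order (R = Rz(yaw) Ry(pitch) Rx(roll)).
In Python, from plant import bot gives the robot as it stands.
- The arm moves only by the tool jog_arm, never from a script. Its argument "targets" is a list of rows, each an object with "xyz": the shift along the tool's x, y, z as a fraction of full scale, a list of three; "spin": the turn about the tool's z as a fraction of full scale. In form: [{"xyz": [x, y, z], "spin": spin}, ...]. A call has exactly 10 rows; each row shifts and turns the commanded pose from where the row before left it, along the tool's axes as they then stand; what a row does not reach is not made up. Full scale, the value 1, is 80 mm for a shift and 0.1 rad for a turn. A row lasts 1/8 s, in which the tool goes at most 62.5 mm and 10.7 degrees, less where a joint would pass 70% of its speed; a pose out of reach is approached as far as the arm can. A call with a number of a shift or a turn outside -1 to 1 is refused whole. A call with a gripper value outside its range is refused whole. "gripper" is the opening in per cent of the stroke, from 0 (shut) to 100 (fully open), set as the call begins (left out, the last holds). The fingers move at their own pace and stop on an object; the grip force is fixed at half the most. Time passes only in rows, so rows that do not move let the fingers close, or fill a call up. It gives the time, the measured TCP pose, the force, the opening and the grip force at its end, in the units of the state.
- bot.get_obs(): the state, without advancing time (a new reading comes with each control period).
- bot.capture(name): name is "side" or "top" or "wrist"; returns the picture (480x640x3 uint8, blue, green, red); there is no depth.
- bot.get_calibration(name): a dict with "vfov" (degrees; the focal length in pixels is half the picture's height over the tangent of half this angle, whatever the lens; pixels are square), "cx", "cy" (the principal point, pixels), "eye" and "rotation" of the camera in the world. Camera axes: x right, y down, z forward; pixel columns grow to the right and rows downward; lengths in mm; the calibration is good to about 2 mm. A picture is of the moment at which its call begins: read the wrist's pose just before it. get_calibration takes no time and is no camera call; for the wrist camera it gives the pose at the moment of the call.
- bot.close_job(): hands the job in; it is judged then, once.
The state is a dict: "time": time; "joint_positions": joint angles; "dq": joint speeds; "tau": joint torques, N m; "tool_pos": TCP position; "tcp_rot": TCP orientation; "contact_force": force on the tool from outside, world axes, zero at the start; "moment": the same for the moment, N m; "grip_width": finger opening in mm; "finger_force": force on a finger pad.
Only numpy, scipy, OpenCV 4.12 (cv2) and the standard library are available. Lean on these libraries where they do the work, as an engineer would, in place of code of your own. Each camera call takes 0.05 s, during which the arm holds its last target. There are 200 camera calls.

TASK

It is the terracotta tile's turn on the sloped examination board, and every place is taken, so change the three finds round, parking one of them on the white paper pad on the way. In the end the terracotta tile lies flat on the sloped board, in the middle of its width, lengthwise up the slope, with its lower end against the cleat; the blue glazed tile lies in the middle of the red tray, square with its sides; and the bronze bell stands upright in the middle of the yellow tray. Set everything down gently, do not let the finds touch one another, and leave the amber bottle standing where it is.

Things in the scene. Friction and masses are not known exactly. Their poses are not given: they have to be found in the camera images.
- blue_tile: blue glazed tile with a white diamond and two dots and two thin brass lines, 75 mm long, 50 mm wide, 20 mm thick, about 0.15 kg. Origin: centre of its underside; x along the 75 mm length, y across the 50 mm width, z out of its decorated top face. At the start it lies on the sloped board, lengthwise up the slope, against the cleat.
- terracotta_tile: terracotta (red-brown) tile with darker decoration, 75 mm long, 50 mm wide, 20 mm thick, about 0.15 kg. Origin: centre of its underside; x along the 75 mm length, y across the 50 mm width, z out of its decorated top face. At the start it lies in the yellow tray, its length roughly along the tray's x.
- bell: small green-brown bronze bell standing mouth down, solid, with a copper band and a small loop on top: 47 mm diameter at the foot (lowest 5 mm), 42 to 40 mm diameter from 9 to 36 mm up, shoulder to 46 mm, top of the loop at 62 mm, about 0.2 kg. Origin: centre of its underside, z up. At the start it stands in the red tray.
- board: fixed pale wood board rising at 15 deg from a dark cleat (12 mm high, 10 thick) along its lower edge; friction holds a tile where it is left. Origin: on the top surface (20 mm above the bench), mid-cleat, at its upslope face; x up the slope (to 130 mm), y along the cleat (-75 to 75), z out of the surface. A tile seated against the cleat has its origin at x = 37.5, y = 0, z = 0 mm, z axes parallel.
- red_tray: fixed shallow red tray, outside 140 mm along its x, 150 mm along its y, 16 mm high, walls and floor 5 mm. Origin: centre of its underside, so the inner floor is at z = 5 mm.
- yellow_tray: fixed shallow yellow tray, outside 140 mm along its x, 150 mm along its y, 16 mm high, walls and floor 5 mm. Origin: centre of its underside, so the inner floor is at z = 5 mm.
- pad: fixed white paper pad, the free spot, 140 mm along its x, 190 mm along its y, 6 mm thick. Origin: centre of its underside, so its top is at z = 6 mm. Empty at the start.
- amber_bottle: amber glass bottle with a green cap, 66 mm diameter, 130 mm high, standing loose among the places; not to be moved. Origin: centre of its underside, z up.
There are look-alikes about, which are no part of the job. Of the things shaped like the blue_tile, the blue one is meant.

How it is judged (in metres and radians):
On the way:
1. one of the three finds has been parked on the white paper pad: flat or upright on it, well within its edges, let go and at rest (((x of blue_tile in the frame of pad between -0.05 and 0.05 m and y of blue_tile in the frame of pad between -0.075 and 0.075 m and z of blue_tile in the frame of pad between 0 and 0.012 m and angle between blue_tile's own z axis and vertical below 0.12 rad and contact force between the fingers and blue_tile below 0.1 N and linear speed of blue_tile below 0.02 m/s) or (x of terracotta_tile in the frame of pad between -0.05 and 0.05 m and y of terracotta_tile in the frame of pad between -0.075 and 0.075 m and z of terracotta_tile in the frame of pad between 0 and 0.012 m and angle between terracotta_tile's own z axis and vertical below 0.12 rad and contact force between the fingers and terracotta_tile below 0.1 N and linear speed of terracotta_tile below 0.02 m/s) or (x of bell in the frame of pad between -0.05 and 0.05 m and y of bell in the frame of pad between -0.075 and 0.075 m and z of bell in the frame of pad between 0 and 0.012 m and angle between bell's own z axis and vertical below 0.12 rad and contact force between the fingers and bell below 0.1 N and linear speed of bell below 0.02 m/s))), for 0.2 s.
At the end, for the whole second after the job is handed in: Blue tile in the red tray, bell upright in the yellow tray, 15 mm of centre (tile within 15 deg of square, either way); terracotta tile flat on the board within 4.5 deg, lower end within 8 mm of the cleat, 15 mm of mid-width, 8 deg of straight. All released and at rest (horizontal distance between blue_tile and red_tray below 0.015 m and z of blue_tile in the frame of red_tray between 0 and 0.01 m and angle between each of blue_tile, bell's own z axis and vertical below 0.1 rad and contact force between the fingers and blue_tile below 0.1 N and linear speed of each of blue_tile, bell, terracotta_tile below 0.02 m/s and (angle between the x axis of blue_tile and the x axis of red_tray, either way round below 0.26 rad or angle between the x axis of blue_tile and the y axis of red_tray, either way round below 0.26 rad) and horizontal distance between bell and yellow_tray below 0.015 m and z of bell in the frame of yellow_tray between 0 and 0.01 m and contact force between the fingers and bell below 0.1 N and x of terracotta_tile in the frame of board between 0.0345 and 0.0455 m and y of terracotta_tile in the frame of board between -0.015 and 0.015 m and z of terracotta_tile in the frame of board between -0.004 and 0.005 m and angle between the z axis of terracotta_tile and the z axis of board, either way round below 0.08 rad and angle between the x axis of terracotta_tile and the x axis of board, either way round below 0.15 rad and contact force between the fingers and terracotta_tile below 0.1 N); the robot touches nothing.
It fails at once if the amber bottle is moved by more than 20 mm or tipped (distance of amber_bottle from where it was at the start of the episode above 0.02 m or angle between amber_bottle's own z axis and vertical above 0.2 rad).
It fails at once if two of the finds touch one another (contact force between blue_tile and terracotta_tile above 0.3 N or contact force between any of blue_tile, terracotta_tile and bell above 0.3 N).
It fails at once if a find is pressed or banged onto a tray, the board or the pad with over 60 N (contact force between any of blue_tile, terracotta_tile, bell and board above 60 N or contact force between any of blue_tile, terracotta_tile, bell and red_tray above 60 N or contact force between any of blue_tile, terracotta_tile, bell and yellow_tray above 60 N or contact force between any of blue_tile, terracotta_tile, bell and pad above 60 N).
It fails at once if a find is dropped: not held by the fingers and faster than 0.6 m/s (a fall of about 20 mm) ((linear speed of blue_tile above 0.6 m/s and contact force between the fingers and blue_tile below 0.1 N) or (linear speed of terracotta_tile above 0.6 m/s and contact force between the fingers and terracotta_tile below 0.1 N) or (linear speed of bell above 0.6 m/s and contact force between the fingers and bell below 0.1 N)).
It also fails if it takes over 128 s, if anything falls off the work surface, if the arm or the gripper's body presses on something with over 40 N, if the wrist force passes 120 N, or if a joint passes its speed limit or range.

## Working session

There is one attempt and no reset: what is moved stays moved. The work goes in short steps, Python scripts to look and compute and a tool call to move; the robot and the scene stay as the last step left them, time stands still between calls to the robot, and variables do not carry over. Pictures are saved under pics/ and viewed, at most 14 in all, crops included, and the job is handed in when it is done.

Besides the shell and the picture viewer there is one more tool, called after ">>>" as name([rows], argument=value, ...), one row to a line, values as JSON. jog_arm: Moves the arm, as the interface text tells. Shift numbers are shares of 80 mm and turn numbers shares of 0.1 rad, none past 1 either way. Its arguments: {"type":"object","properties":{"targets":{"type":"array","items":{"type":"object","properties":{"xyz":{"type":"array","items":{"type":"number"}},"spin":{"type":"number"}}}},"gripper":{"type":"number"}},"required":["targets"]}

```bash
ls; mkdir -p pics
python3 - <<'E'
from plant import bot
import cv2
o=bot.get_obs();print({k:o[k] for k in ('time','tool_pos','tcp_rot','grip_width','contact_force')})
for n in('top','side','wrist'):
    print(n,bot.get_calibration(n)); cv2.imwrite(f'pics/{n}0.png',bot.capture(n))
E
```

```text
pics
{'time': 0.0, 'tool_pos': array([174.78168827, 494.62769302, 226.03556172]), 'tcp_rot': array([-3.14005145e+00, -2.41730310e-04,  2.80174256e+00]), 'grip_width': 91.80757998339548, 'contact_force': array([-0.18712137,  0.91162348, -0.16600803])}
top {'vfov': 54.70380320565273, 'cx': 319.9826010228854, 'cy': 239.36041890728964, 'eye': array([297.11461549, -13.56649654, 938.51589515]), 'rotation': array([-2.97761691,  0.01891447, -1.5917975 ])}
side {'vfov': 53.11484726644816, 'cx': 321.12420000326114, 'cy': 239.65047007548804, 'eye': array([ 243.69333805, -579.68795466,  809.68213611]), 'rotation': array([-2.44819044, -0.00741759, -0.33270842])}
wrist {'vfov': 70.03945007090618, 'cx': 324.4336578972009, 'cy': 238.64758561258665, 'eye': array([ 99.61492128, 521.8106469 , 383.22936794]), 'rotation': array([2.84321728e+00, 2.21388318e-03, 1.23191264e+00])}
```

View pics/top0.png

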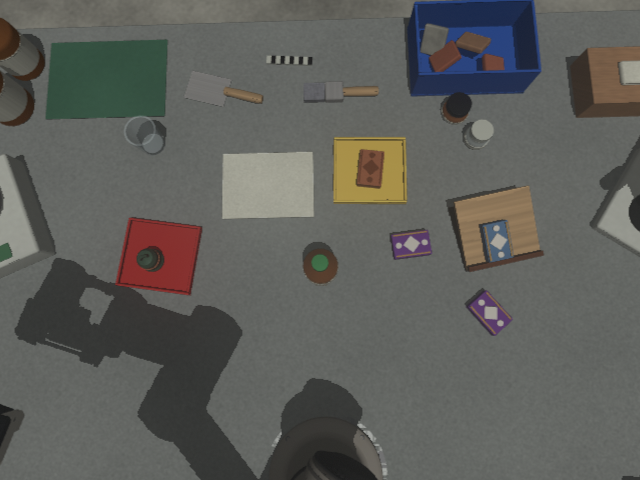

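View pics/side0.png

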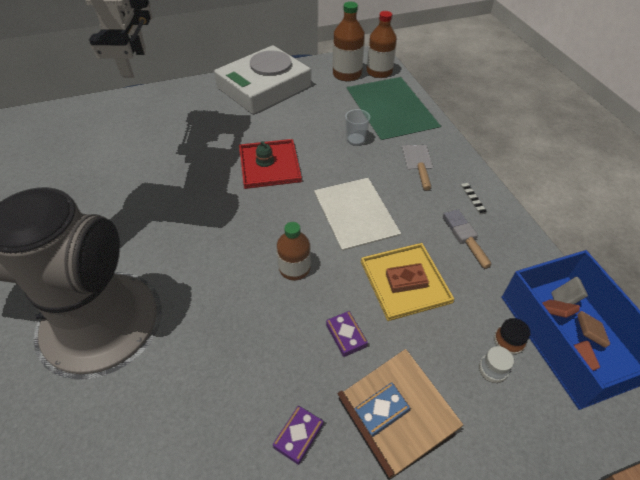

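The top view shows the pad at (268,185), the yellow tray with the terracotta tile at (370,168), the red tray with the bell at (149,259) and the bottle at (320,264). There are three blue-tile shapes: purple at (411,244), purple at (490,312), and blue on the board at (497,241). The blue one on the board fits the description.

```bash
cat > h.py <<'E'
import numpy as np, cv2
from scipy.spatial.transform import Rotation as R
from plant import bot
def rays(c,px):
    px=np.atleast_2d(np.asarray(px,float)); f=240/np.tan(np.radians(c['vfov']/2))
    d=np.c_[(px[:,0]-c['cx'])/f,(px[:,1]-c['cy'])/f,np.ones(len(px))]
    return d@R.from_euler('xyz',c['rotation']).as_matrix().T
def onz(c,px,z):
    d=rays(c,px); return c['eye']+d*((z-c['eye'][2])/d[:,2])[:,None]
def mask(im,lo,hi): return cv2.inRange(cv2.cvtColor(im,cv2.COLOR_BGR2HSV),lo,hi)
def blob(m,roi,k=3):
    x0,y0,x1,y1=roi; q=np.zeros_like(m); q[y0:y1,x0:x1]=m[y0:y1,x0:x1]
    q=cv2.morphologyEx(q,cv2.MORPH_CLOSE,np.ones((k,k)))
    cs,_=cv2.findContours(q,cv2.RETR_EXTERNAL,cv2.CHAIN_APPROX_NONE)
    return max(cs,key=cv2.contourArea)[:,0,:]
def rect(c,cn,z):
    r=cv2.minAreaRect(onz(c,cn,z)[:,:2].astype(np.float32)); (x,y),(w,h),a=r
    if w<h: w,h,a=h,w,a+90
    return np.round([x,y,w,h],1),round((a+90)%180-90,1)   # centre, long, short, direction of long side
def goto(x,y,z,yaw=None):
    """units of jog: shift in tool axes from the measured pose, spin units"""
    o=bot.get_obs(); M=R.from_euler('xyz',o['tcp_rot']).as_matrix(); s=0
    if yaw is not None:
        s=-((np.radians(yaw)-o['tcp_rot'][2]+np.pi/2)%np.pi-np.pi/2)
    d=M.T@(np.array([x,y,z])-o['tool_pos'])
    M2=M@R.from_euler('z',s).as_matrix(); d2=M2.T@(np.array([x,y,z])-o['tool_pos'])
    print('t',round(o['time'],2),'tcp',o['tool_pos'].round(1),'yaw',np.degrees(o['tcp_rot'][2]).round(1),'j6',o['joint_positions'][5].round(2),'w',o['grip_width'].round(1),'F',o['contact_force'].round(1))
    print(' shift units now-axes',(d/80).round(3),' spin units',round(s/0.1,2),' shift after spin',(d2/80).round(3))
E
python3 - <<'E'
from h import *
im=cv2.imread('pics/top0.png'); c=bot.get_calibration('top')
blue=((95,60,50),(118,255,255)); yel=((18,90,80),(32,255,255)); red=((172,130,60),(180,255,255)); red2=((0,190,60),(5,255,255)); ter=((3,80,40),(14,255,200)); pale=((15,5,150),(60,60,255))
m=lambda a:mask(im,*a)
print('blue',rect(c,blob(m(blue),(470,205,530,275),7),40))
print('terr',rect(c,blob(m(ter),(345,140,395,195),7),25))
print('yellow',rect(c,blob(m(yel),(320,125,420,215),7),16))
print('red',rect(c,blob(m(red)|m(red2),(105,205,215,305),7),16))
print('pad',rect(c,blob(m(pale),(210,140,325,230),7),6))
g=blob(m(((40,100,40),(80,255,255))),(295,240,345,290)); print('bottle cap',onz(c,g.mean(0),130))
hs=cv2.cvtColor(im,cv2.COLOR_BGR2HSV)
for p in((459,232),(520,205),(505,262),(485,225),(149,259),(370,155),(150,225),(240,170)):print(p,hs[p[1],p[0]])
for p in((469,268),(543,252),(529,187),(453,206)): print('board',onz(c,p,20).round(0), onz(c,p,53).round(0))
cv2.imwrite('pics/c1.png',np.hstack([cv2.resize(im[180:340,380:560],(400,356)),cv2.resize(im[205:305,110:210],(356,356))]))
E
```

```text
blue (array([ 435.3, -345. ,   77.1,   48.5]), 5.7)
terr (array([ 594. , -104.8,   77.2,   48.7]), -7.9)
yellow (array([ 593.6, -104.5,  150.5,  141.7]), 88.5)Traceback (most recent call last):
  File "<stdin>", line 8, in <module>
  File "h.py", line 15, in blob
    return max(cs,key=cv2.contourArea)[:,0,:]
           ~~~^^^^^^^^^^^^^^^^^^^^^^^^
ValueError: max() iterable argument is empty
```

Run:
```python
from h import *
im=cv2.imread('pics/top0.png'); c=bot.get_calibration('top')
hs=cv2.cvtColor(im,cv2.COLOR_BGR2HSV)
for p in((505,262),(485,210),(149,259),(150,235),(180,270),(240,170),(300,200),(320,262)):print(p,hs[p[1],p[0]])
m=lambda *a:mask(im,*a)
redm=m((170,120,40),(180,255,255))|m((0,120,40),(4,255,255))
def t(n,f):
    try: print(n,f())
    except Exception as e: print(n,'none')
t('red',lambda:rect(c,blob(redm,(105,205,215,305),7),16))
t('pad',lambda:rect(c,blob(m((0,0,140),(180,70,255)),(210,140,325,230),7),6))
t('cap',lambda:onz(c,blob(m((40,100,40),(80,255,255)),(295,240,345,290)).mean(0),130))
t('bell',lambda:onz(c,blob(255-redm,(132,242,168,276),3).mean(0),30))
t('board',lambda:rect(c,blob(m((8,60,60),(22,200,255)),(440,175,550,280),15),36))
for p in((469,268),(543,252),(529,187),(453,206)): print('board',onz(c,p,20).round(0)[0,:2], onz(c,p,53).round(0)[0,:2])
cv2.imwrite('pics/c1.png',np.hstack([cv2.resize(im[180:340,380:560],(400,356)),cv2.resize(im[205:305,110:210],(356,356))]))
goto(435.3,-345,160,5.7)
```

```text
(505, 262) [10 97 79]
(485, 210) [ 16  93 142]
(149, 259) [60 37 75]
(150, 235) [  1 166 132]
(180, 270) [  1 167 134]
(240, 170) [ 30  21 158]
(300, 200) [ 30  21 160]
(320, 262) [ 65 101 106]
red (array([425.3, 327.1, 152.9, 139.6]), 81.2)
pad (array([570.3, 107.8, 190.4, 139.1]), 89.9)
cap [[390.81274983   0.65111297 130.        ]]
bell [[416.39317579 338.44687581  30.        ]]
board (array([ 461.4, -349.7,  161.1,  144.4]), -79.9)
board [ 385. -292.] [ 382. -282.]
board [ 413. -440.] [ 409. -425.]
board [ 547. -425.] [ 538. -411.]
board [ 511. -269.] [ 504. -260.]Traceback (most recent call last):
  File "<stdin>", line 17, in <module>
  File "h.py", line 27, in goto
    print('t',round(o['time'],2),'tcp',o['tool_pos'].round(1),'yaw',np.degrees(o['tcp_rot'][2]).round(1),'j6',o['joint_positions'][5].round(2),'w',o['grip_width'].round(1),'F',o['contact_force'].round(1))
                                                                                                                                                   ^^^^^^^^^^^^^^^^^^^^^
AttributeError: 'float' object has no attribute 'round'
```

View pics/c1.png

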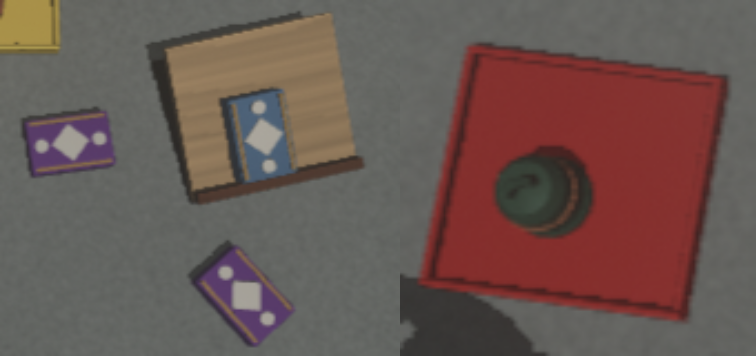

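>>> jog_arm([
  {"xyz": [-0.5,-0.2,0]},
  {"xyz": [-0.5,-0.2,0]},
  {"xyz": [-0.5,-0.2,0]},
  {"xyz": [-0.5,-0.2,0]},
  {"xyz": [-0.5,-0.2,0]},
  {"xyz": [-0.5,-0.2,0]},
  {"xyz": [-0.5,-0.2,0]},
  {"xyz": [-0.5,-0.2,0]},
  {"xyz": [-0.3,-0.3,0]},
  {"xyz": [-0.25,-0.45,0]},
], gripper=100)

```text
invalid input
```

>>> jog_arm([
  {"xyz": [-0.2,-0.45,0],"spin": -0.4},
  {"xyz": [-0.2,-0.45,0],"spin": -0.4},
  {"xyz": [-0.2,-0.45,0],"spin": -0.4},
  {"xyz": [-0.1,-0.45,0],"spin": -0.4},
  {"xyz": [-0.1,-0.45,0],"spin": -0.4},
  {"xyz": [0,-0.45,0],"spin": -0.4},
  {"xyz": [0,-0.45,0],"spin": -0.4},
  {"xyz": [0,-0.45,0],"spin": -0.4},
  {"xyz": [0,-0.45,0],"spin": -0.4},
  {"xyz": [0,-0.45,0],"spin": -0.4},
])

```text
time: 1.4
tool_pos: [179.1, 123.6, 226.7]
tcp_rot: [3.142, 0.0, -3.079]
contact_force: [0.9, -0.1, 0.7]
grip_width: 92.2
finger_force: 0.0
```

```bash
sed -i "s/o\['grip_width'\].round(1)/round(o['grip_width'],1)/" h.py
python3 - <<'E'
from h import *
goto(435,-320,180,9)
E
```

```text
t 1.4 tcp [179.1 123.6 226.7] yaw -176.4 j6 -1.39 w 92.2 F [ 0.9 -0.1  0.7]
 shift units now-axes [-2.844 -5.735  0.585]  spin units -0.94  shift after spin [-2.291 -5.977  0.585]
```

>>> jog_arm([
  {"xyz": [-0.45,-0.1,0],"spin": 0},
  {"xyz": [-0.45,-0.1,0],"spin": 0},
  {"xyz": [-0.45,-0.1,0],"spin": 0},
  {"xyz": [-0.45,-0.2,0],"spin": 0},
  {"xyz": [-0.45,-0.3,0],"spin": 0},
  {"xyz": [-0.4,-0.4,0],"spin": 0},
  {"xyz": [-0.3,-0.5,0],"spin": 0},
  {"xyz": [0,-0.5,0],"spin": -0.3},
  {"xyz": [0,-0.5,0],"spin": -0.3},
  {"xyz": [0,-0.5,0],"spin": -0.3},
])

```text
time: 2.65
tool_pos: [434.0, -117.7, 226.5]
tcp_rot: [3.141, -0.0, -2.991]
contact_force: [0.6, 0.6, -0.2]
grip_width: 91.8
finger_force: 0.0
```

Run:
```python
from h import *
goto(435,-320,160,9)
```

```text
t 2.65 tcp [ 434.  -117.7  226.5] yaw -171.3 j6 -2.16 w 91.8 F [ 0.6  0.6 -0.2]
 shift units now-axes [ 0.368 -2.502  0.83 ]  spin units -0.06  shift after spin [ 0.383 -2.5    0.83 ]
```

>>> jog_arm([
  {"xyz": [0.05,-0.4,0],"spin": 0},
  {"xyz": [0.05,-0.4,0],"spin": 0},
  {"xyz": [0.05,-0.4,0],"spin": 0},
  {"xyz": [0.05,-0.4,0],"spin": 0},
  {"xyz": [0.05,-0.4,0],"spin": 0},
  {"xyz": [0,-0.3,0],"spin": 0},
  {"xyz": [0,-0.1,0],"spin": 0},
  {"xyz": [0,-0.1,0],"spin": 0},
  {"xyz": [0,0,0],"spin": 0},
  {"xyz": [0,0,0],"spin": 0},
])

```text
time: 3.9
tool_pos: [444.4, -316.5, 226.8]
tcp_rot: [3.141, 0.0, -2.991]
contact_force: [-0.8, -0.7, 0.0]
grip_width: 91.6
finger_force: 0.0
```

Run:
```python
from h import *
c=bot.get_calibration('wrist'); im=bot.capture('wrist'); cv2.imwrite('pics/w1.png',im); import json
json.dump({k:np.asarray(v).tolist() for k,v in c.items()},open('w1.json','w'))
print('blue',rect(c,blob(mask(im,(95,60,50),(118,255,255)),(0,0,640,480),9),49))
goto(435,-345,160,9)
```

```text
blue (array([ 433.5, -343. ,   75.3,   50.2]), 11.0)
t 3.95 tcp [ 444.3 -316.5  226.8] yaw -171.4 j6 -2.48 w 91.6 F [-0.5  0.   0.8]
 shift units now-axes [ 0.169 -0.335  0.835]  spin units -0.06  shift after spin [ 0.171 -0.334  0.835]
```

View pics/w1.png

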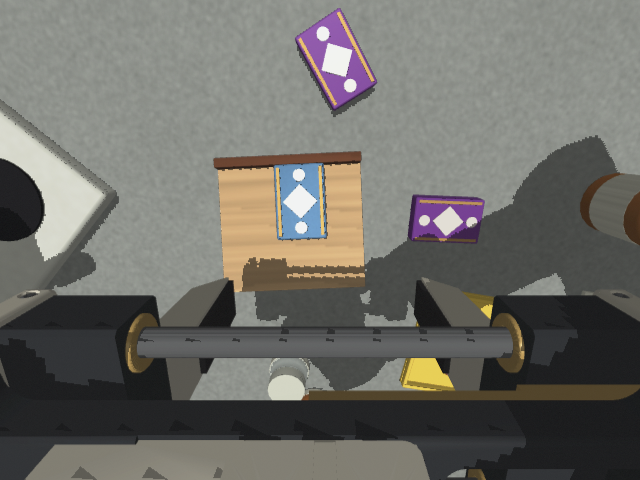

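Blue sits on the board at (300,200), and both purple look-alikes are off the board.

Run:
```python
from h import *
import json
c={k:np.array(v) for k,v in json.load(open('w1.json')).items()}
p=onz(c,[(214,158),(361,152),(216,167),(360,162)],31.6)[:,:2]; print(p.round(1))
d=p[2]-p[3]; d2=p[0]-p[1]; print('len',np.linalg.norm(d),np.linalg.norm(d2),'slope dir deg',np.degrees(np.arctan2(d[1],d[0]))+90,np.degrees(np.arctan2(d2[1],d2[0]))+90,'mid',(p[2]+p[3])/2)
im=cv2.imread('pics/w1.png')
b=rect(c,blob(mask(im,(8,60,60),(22,200,255)),(205,170,375,292),15),37);print('board',b)
goto(436,-342.5,110,11)
goto(436,-342.5,36.5,11)
```

```text
[[ 405.5 -434.3]
 [ 377.5 -289.6]
 [ 414.1 -431.8]
 [ 387.2 -288.8]]
len 145.5324935690872 147.44609128478598 slope dir deg 10.646639314230598 10.968574559612506 mid [ 400.67718364 -360.30340914]
board (array([ 470.5, -346.2,  154.7,  132.6]), -81.3)
t 3.95 tcp [ 444.3 -316.5  226.8] yaw -171.4 j6 -2.48 w 91.6 F [-0.5  0.   0.8]
 shift units now-axes [ 0.152 -0.306  1.46 ]  spin units -0.41  shift after spin [ 0.165 -0.299  1.46 ]
t 3.95 tcp [ 444.3 -316.5  226.8] yaw -171.4 j6 -2.48 w 91.6 F [-0.5  0.   0.8]
 shift units now-axes [ 0.152 -0.306  2.379]  spin units -0.41  shift after spin [ 0.165 -0.299  2.379]
```

>>> jog_arm([
  {"xyz": [0,0,0],"spin": -0.41},
  {"xyz": [0.08,-0.15,0.2],"spin": 0},
  {"xyz": [0.08,-0.15,0.4],"spin": 0},
  {"xyz": [0,0,0.4],"spin": 0},
  {"xyz": [0,0,0.4],"spin": 0},
  {"xyz": [0,0,0],"spin": 0},
  {"xyz": [0,0,0],"spin": 0},
  {"xyz": [0,0,0],"spin": 0},
  {"xyz": [0,0,0],"spin": 0},
  {"xyz": [0,0,0],"spin": 0},
])

```text
time: 5.2
tool_pos: [436.5, -343.3, 115.3]
tcp_rot: [-3.141, 0.001, -2.95]
contact_force: [-0.7, -0.8, -0.5]
grip_width: 91.9
finger_force: 0.0
```

Run:
```python
from h import *
c=bot.get_calibration('wrist'); im=bot.capture('wrist'); cv2.imwrite('pics/w2.png',im)
print('blue',rect(c,blob(mask(im,(95,60,50),(118,255,255)),(0,0,640,480),9),49))
goto(436,-342.5,36.5,11)
```

```text
blue (array([ 433.4, -342.5,   77.8,   50.5]), 11.1)
t 5.25 tcp [ 436.4 -343.3  115.1] yaw -169.0 j6 -2.57 w 92.1 F [-0.2 -0.   1.3]
 shift units now-axes [0.004 0.011 0.982]  spin units -0.01  shift after spin [0.004 0.011 0.982]
```

View pics/w2.png

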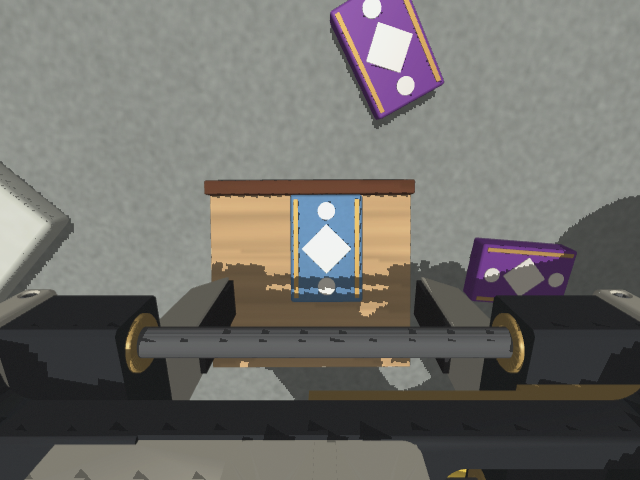

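The tile is centred between the fingers at (326,248). I'll descend and grip.

>>> jog_arm([
  {"xyz": [0,0.01,0.2],"spin": 0},
  {"xyz": [0,0,0.2],"spin": 0},
  {"xyz": [0,0,0.2],"spin": 0},
  {"xyz": [0,0,0.2],"spin": 0},
  {"xyz": [0,0,0.1],"spin": 0},
  {"xyz": [0,0,0.08],"spin": 0},
  {"xyz": [0,0,0],"spin": 0},
  {"xyz": [0,0,0],"spin": 0},
  {"xyz": [0,0,0],"spin": 0},
  {"xyz": [0,0,0],"spin": 0},
])

```text
time: 6.5
tool_pos: [436.3, -342.5, 36.6]
tcp_rot: [-3.141, 0.0, -2.95]
contact_force: [-0.3, -0.4, 0.2]
grip_width: 91.9
finger_force: 0.0
```

>>> jog_arm([
  {"xyz": [0,0,0],"spin": 0},
  {"xyz": [0,0,0],"spin": 0},
  {"xyz": [0,0,0],"spin": 0},
  {"xyz": [0,0,0],"spin": 0},
  {"xyz": [0,0,0],"spin": 0},
  {"xyz": [0,0,0],"spin": 0},
  {"xyz": [0,0,0],"spin": 0},
  {"xyz": [0,0,0],"spin": 0},
  {"xyz": [0,0,0],"spin": 0},
  {"xyz": [0,0,0],"spin": 0},
], gripper=0)

```text
time: 7.75
tool_pos: [436.1, -342.4, 36.3]
tcp_rot: [3.141, 0.0, -2.95]
contact_force: [0.3, 0.8, 0.3]
grip_width: 49.9
finger_force: 30.0
```

>>> jog_arm([
  {"xyz": [0,0,-0.1],"spin": 0},
  {"xyz": [0,0,-0.3],"spin": 0},
  {"xyz": [0,0,-0.4],"spin": 0.48},
  {"xyz": [0,0,-0.4],"spin": 0.48},
  {"xyz": [0,0,-0.3],"spin": 0.48},
  {"xyz": [0,0,0],"spin": 0.48},
  {"xyz": [-0.1,0.3,0],"spin": 0},
  {"xyz": [-0.15,0.5,0],"spin": 0},
  {"xyz": [-0.15,0.5,0],"spin": 0},
  {"xyz": [-0.15,0.5,0],"spin": 0},
])

```text
time: 9.0
tool_pos: [480.4, -197.2, 156.7]
tcp_rot: [-3.142, 0.0, 3.141]
contact_force: [0.2, -1.0, -1.5]
grip_width: 49.9
finger_force: 30.0
```

>>> jog_arm([
  {"xyz": [-0.15,0.5,0],"spin": 0},
  {"xyz": [-0.15,0.5,0],"spin": 0},
  {"xyz": [-0.15,0.5,0],"spin": 0},
  {"xyz": [-0.15,0.5,0],"spin": 0},
  {"xyz": [-0.15,0.5,0],"spin": 0},
  {"xyz": [-0.15,0.5,0],"spin": 0},
  {"xyz": [-0.1,0.4,0],"spin": 0},
  {"xyz": [-0.1,0.3,0],"spin": 0},
  {"xyz": [0,0.1,0.2],"spin": 0},
  {"xyz": [0,0,0.2],"spin": 0},
])

```text
time: 10.25
tool_pos: [567.7, 105.4, 122.9]
tcp_rot: [-3.141, -0.001, 3.142]
contact_force: [-0.7, -0.2, -1.1]
grip_width: 49.6
finger_force: 30.0
```

Run:
```python
from h import *
c=bot.get_calibration('wrist'); im=bot.capture('wrist'); cv2.imwrite('pics/w3.png',im)
s=bot.capture('side'); cv2.imwrite('pics/s3.png',np.hstack([cv2.resize(im,(400,300)),cv2.resize(s[100:340,200:520],(400,300))]))
goto(570,108,32,0)
```

```text
t 10.35 tcp [566.5 104.5 121.5] yaw 179.9 j6 -1.52 w 49.1 F [ 0.3 -0.6 -1.7]
 shift units now-axes [-0.05   0.045  1.118]  spin units -0.01  shift after spin [-0.05   0.044  1.118]
```

View pics/s3.png

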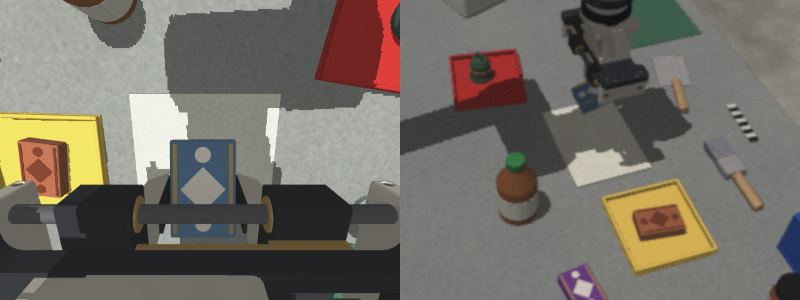

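>>> jog_arm([
  {"xyz": [-0.05,0.04,0.2],"spin": 0},
  {"xyz": [0,0,0.3],"spin": 0},
  {"xyz": [0,0,0.3],"spin": 0},
  {"xyz": [0,0,0.2],"spin": 0},
  {"xyz": [0,0,0.15],"spin": 0},
  {"xyz": [0,0,0.05],"spin": 0},
  {"xyz": [0,0,0.02],"spin": 0},
  {"xyz": [0,0,0.02],"spin": 0},
  {"xyz": [0,0,0],"spin": 0},
  {"xyz": [0,0,0],"spin": 0},
])

```text
time: 11.6
tool_pos: [572.7, 108.7, 25.4]
tcp_rot: [3.142, 0.001, 3.141]
contact_force: [0.4, 0.9, -1.3]
grip_width: 49.9
finger_force: 30.0
```

>>> jog_arm([
  {"xyz": [0,0,0.015],"spin": 0},
  {"xyz": [0,0,0.015],"spin": 0},
  {"xyz": [0,0,0.01],"spin": 0},
  {"xyz": [0,0,0],"spin": 0},
  {"xyz": [0,0,0],"spin": 0},
  {"xyz": [0,0,0],"spin": 0},
  {"xyz": [0,0,0],"spin": 0},
  {"xyz": [0,0,0],"spin": 0},
  {"xyz": [0,0,0],"spin": 0},
  {"xyz": [0,0,0],"spin": 0},
])

```text
time: 12.85
tool_pos: [572.5, 108.7, 21.9]
tcp_rot: [3.142, 0.0, 3.141]
contact_force: [-1.2, 0.3, -0.7]
grip_width: 49.8
finger_force: 30.0
```

>>> jog_arm([
  {"xyz": [0,0,0.01],"spin": 0},
  {"xyz": [0,0,0.01],"spin": 0},
  {"xyz": [0,0,0.01],"spin": 0},
  {"xyz": [0,0,0],"spin": 0},
  {"xyz": [0,0,0],"spin": 0},
  {"xyz": [0,0,0],"spin": 0},
  {"xyz": [0,0,0],"spin": 0},
  {"xyz": [0,0,0],"spin": 0},
  {"xyz": [0,0,0],"spin": 0},
  {"xyz": [0,0,0],"spin": 0},
])

```text
time: 14.1
tool_pos: [573.3, 108.7, 20.5]
tcp_rot: [3.142, 0.002, 3.141]
contact_force: [0.0, -1.1, 4.3]
grip_width: 49.3
finger_force: 30.0
```

>>> jog_arm([
  {"xyz": [0,0,0.01],"spin": 0},
  {"xyz": [0,0,0.01],"spin": 0},
  {"xyz": [0,0,0.01],"spin": 0},
  {"xyz": [0,0,0],"spin": 0},
  {"xyz": [0,0,0],"spin": 0},
  {"xyz": [0,0,0],"spin": 0},
  {"xyz": [0,0,0],"spin": 0},
  {"xyz": [0,0,0],"spin": 0},
  {"xyz": [0,0,0],"spin": 0},
  {"xyz": [0,0,0],"spin": 0},
])

```text
time: 15.35
tool_pos: [574.4, 108.6, 18.6]
tcp_rot: [3.141, 0.005, 3.141]
contact_force: [1.4, -0.8, 5.6]
grip_width: 49.5
finger_force: 30.0
```

>>> jog_arm([
  {"xyz": [0,0,0.01],"spin": 0},
  {"xyz": [0,0,0.01],"spin": 0},
  {"xyz": [0,0,0.01],"spin": 0},
  {"xyz": [0,0,0.01],"spin": 0},
  {"xyz": [0,0,0],"spin": 0},
  {"xyz": [0,0,0],"spin": 0},
  {"xyz": [0,0,0],"spin": 0},
  {"xyz": [0,0,0],"spin": 0},
  {"xyz": [0,0,0],"spin": 0},
  {"xyz": [0,0,0],"spin": 0},
])

```text
time: 16.6
tool_pos: [575.5, 108.7, 15.9]
tcp_rot: [3.141, 0.007, 3.141]
contact_force: [4.1, -1.0, 7.0]
grip_width: 49.8
finger_force: 30.0
```

>>> jog_arm([
  {"xyz": [0,0,0.01],"spin": 0},
  {"xyz": [0,0,0.01],"spin": 0},
  {"xyz": [0,0,0],"spin": 0},
  {"xyz": [0,0,0],"spin": 0},
  {"xyz": [0,0,0],"spin": 0},
  {"xyz": [0,0,0],"spin": 0},
  {"xyz": [0,0,0],"spin": 0},
  {"xyz": [0,0,0],"spin": 0},
  {"xyz": [0,0,0],"spin": 0},
  {"xyz": [0,0,0],"spin": 0},
])

```text
time: 17.85
tool_pos: [576.0, 108.6, 14.4]
tcp_rot: [3.141, 0.008, 3.141]
contact_force: [4.5, -0.7, 7.5]
grip_width: 50.0
finger_force: 30.0
```

>>> jog_arm([
  {"xyz": [0,0,0.01],"spin": 0},
  {"xyz": [0,0,0.01],"spin": 0},
  {"xyz": [0,0,0],"spin": 0},
  {"xyz": [0,0,0],"spin": 0},
  {"xyz": [0,0,0],"spin": 0},
  {"xyz": [0,0,0],"spin": 0},
  {"xyz": [0,0,0],"spin": 0},
  {"xyz": [0,0,0],"spin": 0},
  {"xyz": [0,0,0],"spin": 0},
  {"xyz": [0,0,0],"spin": 0},
])

```text
time: 19.1
tool_pos: [576.3, 108.6, 13.0]
tcp_rot: [3.141, 0.009, 3.141]
contact_force: [5.7, -0.4, 7.3]
grip_width: 49.6
finger_force: 30.0
```

>>> jog_arm([
  {"xyz": [0,0,0],"spin": 0},
  {"xyz": [0,0,0],"spin": 0},
  {"xyz": [0,0,0],"spin": 0},
  {"xyz": [0,0,0],"spin": 0},
  {"xyz": [0,0,0],"spin": 0},
  {"xyz": [0,0,0],"spin": 0},
  {"xyz": [0,0,0],"spin": 0},
  {"xyz": [0,0,-0.1],"spin": 0},
  {"xyz": [0,0,-0.4],"spin": 0},
  {"xyz": [0,0,-0.5],"spin": 0},
], gripper=90)

```text
time: 20.35
tool_pos: [572.0, 108.7, 91.4]
tcp_rot: [-3.142, -0.002, 3.141]
contact_force: [0.6, 0.5, 1.1]
grip_width: 82.4
finger_force: 0.0
```

Run:
```python
from h import *
c=bot.get_calibration('wrist'); im=bot.capture('wrist'); cv2.imwrite('pics/w4.png',im)
print('blue',rect(c,blob(mask(im,(95,60,50),(118,255,255)),(0,0,640,480),9),26))
goto(594,-104.7,120,-8)
```

```text
blue (array([571.9, 108.9,  75.9,  49. ]), 0.0)
t 20.4 tcp [575.2 108.9  97.6] yaw 180.0 j6 -1.51 w 82.5 F [1.8 0.2 3.7]
 shift units now-axes [-0.238 -2.67  -0.28 ]  spin units 1.39  shift after spin [-0.606 -2.611 -0.28 ]
```

Blue lies flat on the pad at (572,109). Next is the terracotta tile.

>>> jog_arm([
  {"xyz": [0,0,-0.3],"spin": 0.7},
  {"xyz": [0,0,0],"spin": 0.7},
  {"xyz": [-0.05,-0.3,0],"spin": 0},
  {"xyz": [-0.1,-0.5,0],"spin": 0},
  {"xyz": [-0.1,-0.5,0],"spin": 0},
  {"xyz": [-0.15,-0.5,0],"spin": 0},
  {"xyz": [-0.1,-0.5,0],"spin": 0},
  {"xyz": [-0.1,-0.3,0],"spin": 0},
  {"xyz": [0,0,0],"spin": 0},
  {"xyz": [0,0,0],"spin": 0},
])

```text
time: 21.65
tool_pos: [590.6, -103.2, 114.9]
tcp_rot: [3.141, -0.0, 3.001]
contact_force: [-0.3, -0.2, -0.2]
grip_width: 82.6
finger_force: 0.0
```

Run:
```python
from h import *
c=bot.get_calibration('wrist'); im=bot.capture('wrist'); cv2.imwrite('pics/w5.png',im)
try: print('terr',rect(c,blob(mask(im,(0,80,40),(13,255,230)),(200,100,440,340),9),25))
except Exception as e: print(e)
goto(594,-104.7,9,-8)
```

```text
terr (array([ 593.1, -105.1,   75.2,   48.9]), -8.0)
t 21.7 tcp [ 590.7 -102.9  114.9] yaw 172.0 j6 -1.73 w 83.1 F [-0.1  0.9  0.5]
 shift units now-axes [-0.045 -0.017  1.323]  spin units -0.0  shift after spin [-0.044 -0.017  1.323]
```

View pics/w5.png

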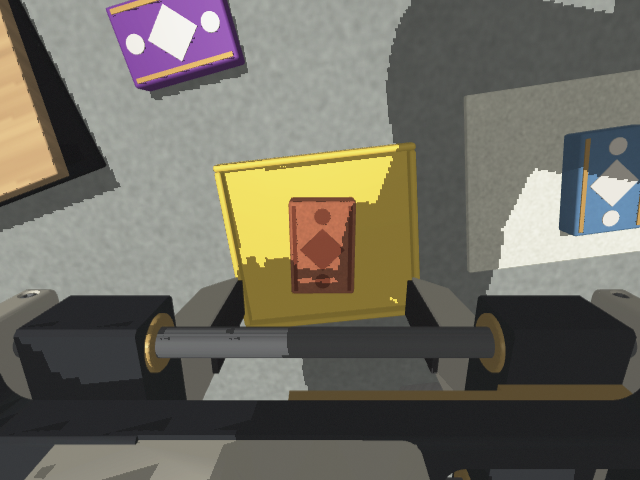

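>>> jog_arm([
  {"xyz": [-0.034,-0.023,0.2],"spin": 0},
  {"xyz": [0,0,0.3],"spin": 0},
  {"xyz": [0,0,0.3],"spin": 0},
  {"xyz": [0,0,0.2],"spin": 0},
  {"xyz": [0,0,0.15],"spin": 0},
  {"xyz": [0,0,0.1],"spin": 0},
  {"xyz": [0,0,0.035],"spin": 0},
  {"xyz": [0,0,0],"spin": 0},
  {"xyz": [0,0,0],"spin": 0},
  {"xyz": [0,0,0],"spin": 0},
])

```text
time: 22.95
tool_pos: [593.5, -106.3, 12.4]
tcp_rot: [-3.142, 0.001, 3.001]
contact_force: [-0.1, 0.3, 0.6]
grip_width: 82.5
finger_force: 0.0
```

>>> jog_arm([
  {"xyz": [0,0,0],"spin": 0},
  {"xyz": [0,0,0],"spin": 0},
  {"xyz": [0,0,0],"spin": 0},
  {"xyz": [0,0,0],"spin": 0},
  {"xyz": [0,0,0],"spin": 0},
  {"xyz": [0,0,0],"spin": 0},
  {"xyz": [0,0,0],"spin": 0},
  {"xyz": [0,0,0],"spin": 0},
  {"xyz": [0,0,-0.2],"spin": 0},
  {"xyz": [0,0,-0.4],"spin": 0},
], gripper=0)

```text
time: 24.2
tool_pos: [592.3, -106.0, 59.9]
tcp_rot: [3.141, -0.003, 3.001]
contact_force: [0.5, -0.7, -0.9]
grip_width: 49.3
finger_force: 30.0
```

Run:
```python
from h import *
goto(438.7,-352.9,120,10.8)
```

```text
t 24.2 tcp [ 592.3 -106.    59.9] yaw 171.9 j6 -1.73 w 49.3 F [ 0.5 -0.7 -0.9]
 shift units now-axes [ 1.47  -3.325 -0.749]  spin units -3.29  shift after spin [ 2.467 -2.671 -0.749]
```

>>> jog_arm([
  {"xyz": [0,0,-0.35],"spin": -0.82},
  {"xyz": [0,0,-0.4],"spin": -0.82},
  {"xyz": [0,0,0],"spin": -0.82},
  {"xyz": [0,0,0],"spin": -0.83},
  {"xyz": [0.25,-0.25,0],"spin": 0},
  {"xyz": [0.4,-0.45,0],"spin": 0},
  {"xyz": [0.4,-0.45,0],"spin": 0},
  {"xyz": [0.4,-0.45,0],"spin": 0},
  {"xyz": [0.4,-0.45,0],"spin": 0},
  {"xyz": [0.4,-0.45,0],"spin": 0},
])

```text
time: 25.45
tool_pos: [453.0, -337.7, 121.0]
tcp_rot: [-3.141, 0.001, -2.953]
contact_force: [1.6, -0.6, -2.3]
grip_width: 50.1
finger_force: 30.0
```

>>> jog_arm([
  {"xyz": [0.2,-0.17,0],"spin": 0},
  {"xyz": [0,0,0],"spin": 0},
  {"xyz": [0,0,0],"spin": 0},
  {"xyz": [0,0,0],"spin": 0},
  {"xyz": [0,0,0],"spin": 0},
  {"xyz": [0,0,0],"spin": 0},
  {"xyz": [0,0,0],"spin": 0},
  {"xyz": [0,0,0],"spin": 0},
  {"xyz": [0,0,0],"spin": 0},
  {"xyz": [0,0,0],"spin": 0},
])

```text
time: 26.7
tool_pos: [440.7, -352.7, 119.9]
tcp_rot: [3.142, 0.0, -2.953]
contact_force: [-0.0, -0.0, -0.8]
grip_width: 49.7
finger_force: 30.0
```

Run:
```python
from h import *
c=bot.get_calibration('wrist'); im=bot.capture('wrist'); cv2.imwrite('pics/w6.png',im)
o=bot.get_obs()
goto(438.7,-352.9,60,10.8)
m=mask(im,(0,80,40),(13,255,230)); 
print('terr',rect(c,blob(m,(200,190,440,340),9),o['tool_pos'][2]+13))
```

```text
t 26.75 tcp [ 440.7 -352.7  119.9] yaw -169.2 j6 -2.57 w 49.9 F [-0.  -0.2 -1.1]
 shift units now-axes [0.024 0.002 0.748]  spin units -0.0  shift after spin [0.024 0.002 0.748]
terr (array([ 424.8, -355.4,   49.3,   48.5]), -79.2)
```

View pics/w6.png

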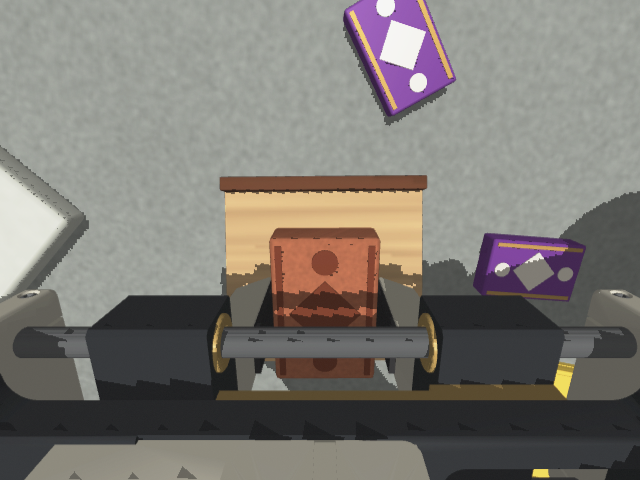

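Run:
```python
from h import *
c=bot.get_calibration('wrist'); o=bot.get_obs()
u=np.array([np.cos(.19),np.sin(.19)])
e=onz(c,(323.5,190),31.6)[0]; t=onz(c,(325,237),o['tool_pos'][2]+13)[0]
print('cleat top edge',e.round(1),'origin',(e[:2]+3.05*u).round(1),'tile lower end',t.round(1),'centre',(t[:2]+37.5*u).round(1))
goto(438.7,-352.9,50,10.8)
```

```text
cleat top edge [ 400.6 -360.8   31.6] origin [ 403.6 -360.2] tile lower end [ 405.  -358.9  132.9] centre [ 441.8 -351.8]
t 26.75 tcp [ 440.7 -352.7  119.9] yaw -169.2 j6 -2.57 w 49.9 F [-0.  -0.2 -1.1]
 shift units now-axes [0.024 0.002 0.873]  spin units -0.0  shift after spin [0.024 0.002 0.873]
```

>>> jog_arm([
  {"xyz": [0.025,0,0.1],"spin": 0},
  {"xyz": [0,0,0.2],"spin": 0},
  {"xyz": [0,0,0.2],"spin": 0},
  {"xyz": [0,0,0.2],"spin": 0},
  {"xyz": [0,0,0.1],"spin": 0},
  {"xyz": [0,0,0.05],"spin": 0},
  {"xyz": [0,0,0.02],"spin": 0},
  {"xyz": [0,0,0.02],"spin": 0},
  {"xyz": [0,0,0],"spin": 0},
  {"xyz": [0,0,0],"spin": 0},
])

```text
time: 28.0
tool_pos: [438.8, -353.1, 48.9]
tcp_rot: [-3.141, 0.0, -2.953]
contact_force: [0.7, 0.0, -2.0]
grip_width: 49.8
finger_force: 30.0
```

>>> jog_arm([
  {"xyz": [0,0,0.01],"spin": 0},
  {"xyz": [0,0,0.01],"spin": 0},
  {"xyz": [0,0,0.01],"spin": 0},
  {"xyz": [0,0,0.01],"spin": 0},
  {"xyz": [0,0,0.01],"spin": 0},
  {"xyz": [0,0,0],"spin": 0},
  {"xyz": [0,0,0],"spin": 0},
  {"xyz": [0,0,0],"spin": 0},
  {"xyz": [0,0,0],"spin": 0},
  {"xyz": [0,0,0],"spin": 0},
])

```text
time: 29.25
tool_pos: [438.4, -353.2, 45.4]
tcp_rot: [-3.141, -0.0, -2.953]
contact_force: [-4.2, 0.8, 5.7]
grip_width: 49.3
finger_force: 30.0
```

>>> jog_arm([
  {"xyz": [0,0,0.01],"spin": 0},
  {"xyz": [0,0,0.01],"spin": 0},
  {"xyz": [0,0,0.01],"spin": 0},
  {"xyz": [0,0,0],"spin": 0},
  {"xyz": [0,0,0],"spin": 0},
  {"xyz": [0,0,0],"spin": 0},
  {"xyz": [0,0,0],"spin": 0},
  {"xyz": [0,0,0],"spin": 0},
  {"xyz": [0,0,0],"spin": 0},
  {"xyz": [0,0,0],"spin": 0},
])

```text
time: 30.5
tool_pos: [438.0, -353.3, 42.9]
tcp_rot: [3.142, -0.001, -2.953]
contact_force: [-5.6, 0.5, 6.0]
grip_width: 49.6
finger_force: 30.0
```

>>> jog_arm([
  {"xyz": [0,0,0.01],"spin": 0},
  {"xyz": [0,0,0.01],"spin": 0},
  {"xyz": [0,0,0.01],"spin": 0},
  {"xyz": [0,0,0.01],"spin": 0},
  {"xyz": [0,0,0],"spin": 0},
  {"xyz": [0,0,0],"spin": 0},
  {"xyz": [0,0,0],"spin": 0},
  {"xyz": [0,0,0],"spin": 0},
  {"xyz": [0,0,0],"spin": 0},
  {"xyz": [0,0,0],"spin": 0},
])

```text
time: 31.75
tool_pos: [437.7, -353.3, 39.6]
tcp_rot: [3.141, -0.001, -2.953]
contact_force: [-6.5, -0.6, 5.6]
grip_width: 49.6
finger_force: 30.0
```

>>> jog_arm([
  {"xyz": [0,0,0.01],"spin": 0},
  {"xyz": [0,0,0.01],"spin": 0},
  {"xyz": [0,0,0],"spin": 0},
  {"xyz": [0,0,0],"spin": 0},
  {"xyz": [0,0,0],"spin": 0},
  {"xyz": [0,0,0],"spin": 0},
  {"xyz": [0,0,0],"spin": 0},
  {"xyz": [0,0,0],"spin": 0},
  {"xyz": [0,0,0],"spin": 0},
  {"xyz": [0,0,0],"spin": 0},
])

```text
time: 33.0
tool_pos: [437.7, -353.3, 38.0]
tcp_rot: [3.141, -0.002, -2.953]
contact_force: [-6.5, 0.2, 5.8]
grip_width: 49.6
finger_force: 30.0
```

>>> jog_arm([
  {"xyz": [0,0,0.01],"spin": 0},
  {"xyz": [0,0,0],"spin": 0},
  {"xyz": [0,0,0],"spin": 0},
  {"xyz": [0,0,0],"spin": 0},
  {"xyz": [0,0,0],"spin": 0},
  {"xyz": [0,0,0],"spin": 0},
  {"xyz": [0,0,0],"spin": 0},
  {"xyz": [0,0,0],"spin": 0},
  {"xyz": [0,0,0],"spin": 0},
  {"xyz": [0,0,0],"spin": 0},
])

```text
time: 34.25
tool_pos: [437.7, -353.3, 37.2]
tcp_rot: [3.141, -0.002, -2.953]
contact_force: [-6.3, -0.8, 5.7]
grip_width: 49.9
finger_force: 30.0
```

>>> jog_arm([
  {"xyz": [0,0,0.01],"spin": 0},
  {"xyz": [0,0,0],"spin": 0},
  {"xyz": [0,0,0],"spin": 0},
  {"xyz": [0,0,0],"spin": 0},
  {"xyz": [0,0,0],"spin": 0},
  {"xyz": [0,0,0],"spin": 0},
  {"xyz": [0,0,0],"spin": 0},
  {"xyz": [0,0,0],"spin": 0},
  {"xyz": [0,0,0],"spin": 0},
  {"xyz": [0,0,0],"spin": 0},
])

```text
time: 35.5
tool_pos: [437.6, -353.3, 36.4]
tcp_rot: [3.141, -0.002, -2.953]
contact_force: [-7.0, 1.0, 5.7]
grip_width: 49.3
finger_force: 30.0
```

>>> jog_arm([
  {"xyz": [0,0,0],"spin": 0},
  {"xyz": [0,0,0],"spin": 0},
  {"xyz": [0,0,0],"spin": 0},
  {"xyz": [0,0,0],"spin": 0},
  {"xyz": [0,0,0],"spin": 0},
  {"xyz": [0,0,0],"spin": 0},
  {"xyz": [0,0,0],"spin": 0},
  {"xyz": [0,0,-0.1],"spin": 0},
  {"xyz": [0,0,-0.4],"spin": 0},
  {"xyz": [-0.2,0,-0.5],"spin": 0},
], gripper=90)

```text
time: 36.75
tool_pos: [453.6, -349.8, 116.6]
tcp_rot: [3.14, -0.001, -2.954]
contact_force: [0.7, -0.9, 1.8]
grip_width: 82.7
finger_force: 0.0
```

Run:
```python
from h import *
c=bot.get_calibration('wrist'); im=bot.capture('wrist'); cv2.imwrite('pics/w7.png',im)
goto(430,100,230,0)
m=mask(im,(0,110,40),(12,255,230))
print('terr',rect(c,blob(m,(200,190,440,320),9),49.5))
```

```text
t 36.8 tcp [ 458.1 -351.7  123. ] yaw -169.2 j6 -2.55 w 82.8 F [ 3.2 -1.1  4.2]
 shift units now-axes [-0.72   5.602 -1.375]  spin units 1.88  shift after spin [ 0.341  5.638 -1.375]
terr (array([ 443.1, -352.1,   67.2,   50.6]), 10.8)
```

View pics/w7.png

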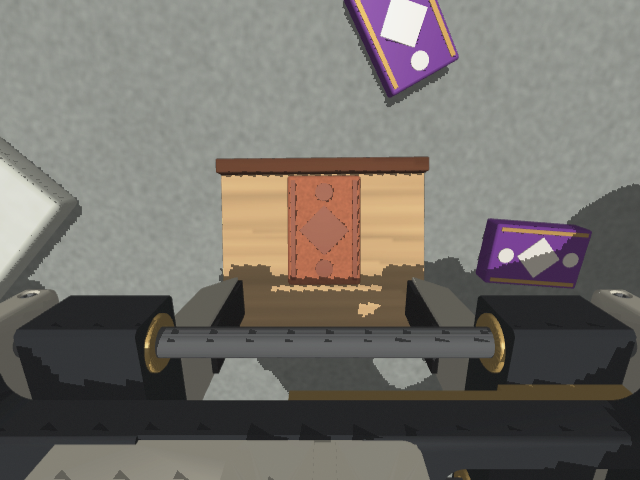

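The tile lies straight on the board, lower end just above the cleat (tile rows 176–285, cleat edge row ~172). I'll check the gap numerically.

Run:
```python
from h import *
c=bot.get_calibration('wrist'); im=bot.capture('wrist')
m=mask(im,(0,110,40),(12,255,230)); u=np.array([np.cos(.188),np.sin(.188)]); v=np.array([-u[1],u[0]])
cn=blob(m,(240,172,420,320),9); O=np.array([403.6,-360.0])
print(cn.min(0),cn.max(0))
n=np.array([-np.sin(.2618)*u[0],-np.sin(.2618)*u[1],np.cos(.2618)]) # board normal
P0=np.array([*O,20.])+20*n; d=rays(c,cn); P=c['eye']+d*(((P0-c['eye'])@n)/(d@n))[:,None]
s=np.array([u[0]*np.cos(.2618),u[1]*np.cos(.2618),np.sin(.2618)])
q=np.c_[(P-P0)@s,(P-P0)@np.array([*v,0])]
print(cv2.minAreaRect(q.astype(np.float32)),q.min(0).round(1),q.max(0).round(1))
goto(430,100,230,0)
```

```text
[293 172] [364 274]
((41.8795166015625, 0.48690032958984375), (70.6012954711914, 49.193443298339844), 0.11628729104995728) [  6.5 -24.1] [77.2 25.1]
t 36.85 tcp [ 457.5 -351.9  121.1] yaw -169.2 j6 -2.55 w 82.7 F [ 0.4 -0.4  0.6]
 shift units now-axes [-0.731  5.601 -1.402]  spin units 1.89  shift after spin [ 0.334  5.639 -1.402]
```

Run:
```python
from h import *
c=bot.get_calibration('wrist'); im=bot.capture('wrist')
m=mask(im,(0,110,40),(12,255,230)); print(np.c_[np.arange(140,180),(m[140:180,290:365]>0).sum(1)].tolist())
```

```text
[[140, 0], [141, 0], [142, 0], [143, 0], [144, 0], [145, 0], [146, 0], [147, 0], [148, 0], [149, 0], [150, 0], [151, 0], [152, 75], [153, 75], [154, 75], [155, 75], [156, 75], [157, 75], [158, 75], [159, 75], [160, 75], [161, 75], [162, 75], [163, 75], [164, 75], [165, 68], [166, 44], [167, 3], [168, 0], [169, 69], [170, 71], [171, 72], [172, 72], [173, 72], [174, 72], [175, 72], [176, 72], [177, 72], [178, 72], [179, 72]]
```

>>> jog_arm([
  {"xyz": [0,0,-0.4],"spin": 0.48},
  {"xyz": [0,0,-0.4],"spin": 0.48},
  {"xyz": [0,0,-0.4],"spin": 0.48},
  {"xyz": [0,0.2,-0.2],"spin": 0.48},
  {"xyz": [0,0.5,0],"spin": 0},
  {"xyz": [0,0.5,0],"spin": 0},
  {"xyz": [0,0.5,0],"spin": 0},
  {"xyz": [0,0.5,0],"spin": 0},
  {"xyz": [0,0.5,0],"spin": 0},
  {"xyz": [0,0.5,0],"spin": 0},
])

```text
time: 38.15
tool_pos: [453.8, -92.8, 227.2]
tcp_rot: [3.141, -0.001, 3.138]
contact_force: [0.3, 1.0, 0.1]
grip_width: 82.6
finger_force: 0.0
```

>>> jog_arm([
  {"xyz": [0,0.5,0],"spin": 0},
  {"xyz": [0,0.5,0],"spin": 0},
  {"xyz": [0,0.5,0],"spin": 0},
  {"xyz": [0,0.5,0],"spin": 0},
  {"xyz": [0,0.5,0],"spin": 0},
  {"xyz": [0,0.5,0],"spin": 0},
  {"xyz": [0,0.5,0],"spin": 0.4},
  {"xyz": [0,0.5,0],"spin": 0.4},
  {"xyz": [0,0.3,0],"spin": 0.4},
  {"xyz": [0,0.1,0],"spin": 0.4},
])

```text
time: 39.4
tool_pos: [459.7, 258.8, 226.9]
tcp_rot: [-3.141, -0.002, 2.978]
contact_force: [-0.2, -1.2, -0.7]
grip_width: 82.7
finger_force: 0.0
```

Run:
```python
from h import *
c=bot.get_calibration('wrist'); im=bot.capture('wrist'); cv2.imwrite('pics/w8.png',im)
goto(416,338,150,-8.8)
redm=mask(im,(170,120,40),(180,255,255))|mask(im,(0,120,40),(4,255,255))
print('red',rect(c,blob(redm,(0,0,640,480),9),16))
```

```text
t 39.45 tcp [459.9 259.  226.9] yaw 170.5 j6 -1.04 w 82.7 F [ 0.3  0.5 -0.4]
 shift units now-axes [0.701 0.884 0.962]  spin units -0.12  shift after spin [0.691 0.892 0.962]
red (array([424.5, 328.5, 148.7, 138.7]), 81.2)
```

View pics/w8.png

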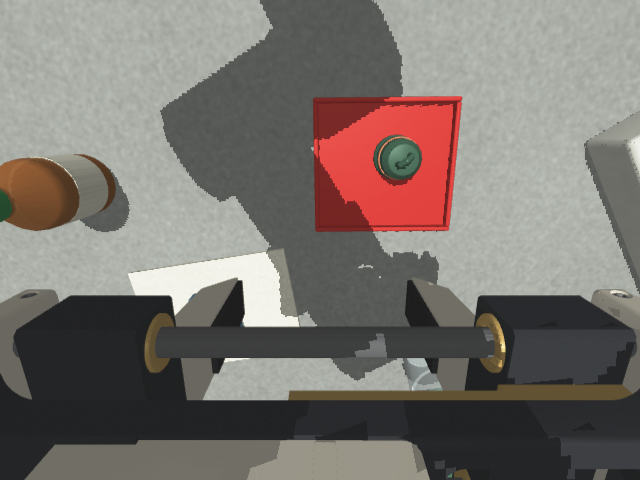

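Run:
```python
from h import *
c=bot.get_calibration('wrist'); im=cv2.imread('pics/w8.png')
g=blob(mask(im,(55,40,20),(95,255,200)),(360,125,440,195),5)
(x,y),r=cv2.minEnclosingCircle(g); print(x,y,r)
for z in (25,45,52): print(z,onz(c,(x,y),z)[0].round(1))
print(onz(c,(405,158),67)[0].round(1))
b=onz(c,(x,y),40)[0]; goto(b[0],b[1],110,-8.8); goto(b[0],b[1],15,-8.8)
```

```text
397.0 157.25 23.591676712036133
25 [415.9 341.5  25. ]
45 [414.  337.6  45. ]
52 [413.3 336.3  52. ]
[413.7 340.5  67. ]
t 39.45 tcp [459.9 259.  226.9] yaw 170.5 j6 -1.04 w 82.7 F [ 0.3  0.5 -0.4]
 shift units now-axes [0.721 0.889 1.462]  spin units -0.12  shift after spin [0.711 0.897 1.462]
t 39.45 tcp [459.9 259.  226.9] yaw 170.5 j6 -1.04 w 82.7 F [ 0.3  0.5 -0.4]
 shift units now-axes [0.719 0.889 2.649]  spin units -0.12  shift after spin [0.709 0.898 2.649]
```

>>> jog_arm([
  {"xyz": [0.1,0.2,0.1],"spin": -0.12},
  {"xyz": [0.2,0.25,0.2],"spin": 0},
  {"xyz": [0.2,0.25,0.3],"spin": 0},
  {"xyz": [0.2,0.22,0.3],"spin": 0},
  {"xyz": [0,0,0.3],"spin": 0},
  {"xyz": [0,0,0.2],"spin": 0},
  {"xyz": [0,0,0.1],"spin": 0},
  {"xyz": [0,0,0],"spin": 0},
  {"xyz": [0,0,0],"spin": 0},
  {"xyz": [0,0,0],"spin": 0},
], gripper=72)

```text
time: 40.7
tool_pos: [416.8, 339.2, 108.6]
tcp_rot: [3.141, 0.001, 2.99]
contact_force: [0.4, -0.7, -0.6]
grip_width: 66.2
finger_force: 0.0
```

Run:
```python
from h import *
c=bot.get_calibration('wrist'); im=bot.capture('wrist'); cv2.imwrite('pics/w9.png',im)
goto(415,340.5,13,-8.8)
```

```text
t 40.75 tcp [416.7 339.1 108.5] yaw 171.3 j6 -0.88 w 66.3 F [-0.1 -0.4 -0.4]
 shift units now-axes [0.025 0.013 1.194]  spin units 0.02  shift after spin [0.025 0.013 1.194]
```

View pics/w9.png

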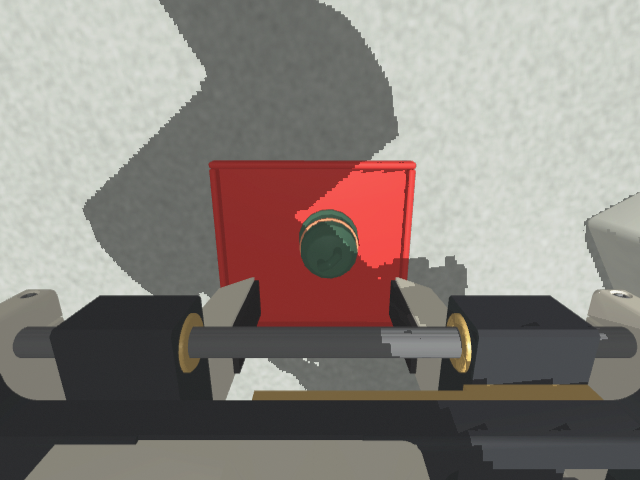

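>>> jog_arm([
  {"xyz": [0.02,0.02,0.1],"spin": 0},
  {"xyz": [0,0,0.2],"spin": 0},
  {"xyz": [0,0,0.2],"spin": 0},
  {"xyz": [0,0,0.2],"spin": 0},
  {"xyz": [0,0,0.2],"spin": 0},
  {"xyz": [0,0,0.2],"spin": 0},
  {"xyz": [0,0,0.09],"spin": 0},
  {"xyz": [0,0,0],"spin": 0},
  {"xyz": [0,0,0],"spin": 0},
  {"xyz": [0,0,0],"spin": 0},
])

```text
time: 42.0
tool_pos: [415.5, 341.1, 13.3]
tcp_rot: [3.141, 0.001, 2.99]
contact_force: [-0.2, 0.3, -0.1]
grip_width: 66.3
finger_force: 0.0
```

>>> jog_arm([
  {"xyz": [0,0,0],"spin": 0},
  {"xyz": [0,0,0],"spin": 0},
  {"xyz": [0,0,0],"spin": 0},
  {"xyz": [0,0,0],"spin": 0},
  {"xyz": [0,0,0],"spin": 0},
  {"xyz": [0,0,0],"spin": 0},
  {"xyz": [0,0,0],"spin": 0},
  {"xyz": [0,0,0],"spin": 0},
  {"xyz": [0,0,-0.05],"spin": 0},
  {"xyz": [0,0,-0.1],"spin": 0},
], gripper=0)

```text
time: 43.25
tool_pos: [414.7, 340.5, 24.7]
tcp_rot: [-3.141, -0.001, 2.99]
contact_force: [-0.3, -0.6, -1.7]
grip_width: 41.1
finger_force: 27.3
```

Run:
```python
from h import *
goto(593.6,-104.5,190,0)
```

```text
t 43.25 tcp [414.7 340.5  24.7] yaw 171.3 j6 -0.87 w 41.1 F [-0.3 -0.6 -1.7]
 shift units now-axes [-3.05  -5.162 -2.065]  spin units -1.52  shift after spin [-2.234 -5.564 -2.065]
```

>>> jog_arm([
  {"xyz": [0,0,-0.3],"spin": 0},
  {"xyz": [0,0,-0.4],"spin": 0},
  {"xyz": [0,0,-0.5],"spin": 0},
  {"xyz": [0,0,-0.4],"spin": 0},
  {"xyz": [-0.15,-0.2,-0.2],"spin": 0},
  {"xyz": [-0.25,-0.4,0],"spin": 0},
  {"xyz": [-0.25,-0.4,0],"spin": 0},
  {"xyz": [-0.25,-0.4,0],"spin": 0},
  {"xyz": [-0.25,-0.4,0],"spin": 0},
  {"xyz": [-0.25,-0.4,0],"spin": 0},
])

```text
time: 44.5
tool_pos: [499.3, 148.7, 169.2]
tcp_rot: [3.142, 0.0, 2.99]
contact_force: [0.6, 0.0, -1.3]
grip_width: 40.9
finger_force: 27.4
```

>>> jog_arm([
  {"xyz": [-0.25,-0.4,0],"spin": 0},
  {"xyz": [-0.25,-0.4,0],"spin": 0},
  {"xyz": [-0.25,-0.4,0],"spin": 0},
  {"xyz": [-0.25,-0.5,0],"spin": 0},
  {"xyz": [-0.2,-0.5,0],"spin": 0},
  {"xyz": [-0.15,-0.4,0.1],"spin": 0},
  {"xyz": [-0.1,-0.2,0.3],"spin": 0},
  {"xyz": [0,0,0.3],"spin": 0},
  {"xyz": [0,0,0.2],"spin": 0},
  {"xyz": [0,0,0],"spin": 0},
])

```text
time: 45.75
tool_pos: [579.2, -88.6, 95.8]
tcp_rot: [3.141, -0.003, 2.99]
contact_force: [0.0, 0.0, -2.0]
grip_width: 40.5
finger_force: 27.4
```

Run:
```python
from h import *
goto(593.6,-104.5,15,-8.8)
c=bot.get_calibration('wrist'); im=bot.capture('wrist'); cv2.imwrite('pics/w10.png',im)
m=mask(im,(20,90,60),(32,255,255))
cn=blob(m,(0,0,640,290),9); print(cn.min(0),cn.max(0),rect(c,cn,16))
```

```text
t 45.75 tcp [579.2 -88.6  95.8] yaw 171.3 j6 -1.7 w 40.5 F [ 0.  0. -2.]
 shift units now-axes [-0.211 -0.17   1.01 ]  spin units 0.02  shift after spin [-0.211 -0.169  1.01 ]
[188 162] [408 289] (array([ 570.9, -103.5,  148.6,   95.8]), 88.3)
```

View pics/w10.png

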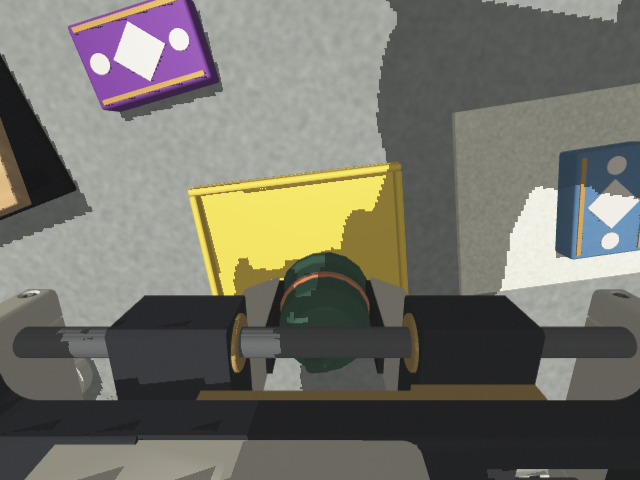

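>>> jog_arm([
  {"xyz": [-0.1,-0.08,0.1],"spin": 0},
  {"xyz": [-0.11,-0.09,0.2],"spin": 0},
  {"xyz": [0,0,0.2],"spin": 0},
  {"xyz": [0,0,0.2],"spin": 0},
  {"xyz": [0,0,0.15],"spin": 0},
  {"xyz": [0,0,0.1],"spin": 0},
  {"xyz": [0,0,0.04],"spin": 0},
  {"xyz": [0,0,0.01],"spin": 0},
  {"xyz": [0,0,0],"spin": 0},
  {"xyz": [0,0,0],"spin": 0},
])

```text
time: 47.05
tool_pos: [594.8, -105.1, 17.1]
tcp_rot: [-3.142, 0.001, 2.99]
contact_force: [-0.0, 0.2, -2.3]
grip_width: 40.9
finger_force: 27.4
```

>>> jog_arm([
  {"xyz": [0,0,0.01],"spin": 0},
  {"xyz": [0,0,0.01],"spin": 0},
  {"xyz": [0,0,0],"spin": 0},
  {"xyz": [0,0,0],"spin": 0},
  {"xyz": [0,0,0],"spin": 0},
  {"xyz": [0,0,0],"spin": 0},
  {"xyz": [0,0,0],"spin": 0},
  {"xyz": [0,0,0],"spin": 0},
  {"xyz": [0,0,0],"spin": 0},
  {"xyz": [0,0,0],"spin": 0},
])

```text
time: 48.3
tool_pos: [594.6, -105.0, 15.1]
tcp_rot: [3.142, 0.0, 2.99]
contact_force: [-1.4, -0.5, -1.5]
grip_width: 40.7
finger_force: 27.4
```

>>> jog_arm([
  {"xyz": [0,0,0.01],"spin": 0},
  {"xyz": [0,0,0.01],"spin": 0},
  {"xyz": [0,0,0.007],"spin": 0},
  {"xyz": [0,0,0],"spin": 0},
  {"xyz": [0,0,0],"spin": 0},
  {"xyz": [0,0,0],"spin": 0},
  {"xyz": [0,0,0],"spin": 0},
  {"xyz": [0,0,0],"spin": 0},
  {"xyz": [0,0,0],"spin": 0},
  {"xyz": [0,0,0],"spin": 0},
])

```text
time: 49.55
tool_pos: [594.5, -105.0, 12.9]
tcp_rot: [3.142, 0.0, 2.99]
contact_force: [0.1, 0.6, -2.0]
grip_width: 40.6
finger_force: 27.4
```

>>> jog_arm([
  {"xyz": [0,0,0.01],"spin": 0},
  {"xyz": [0,0,0],"spin": 0},
  {"xyz": [0,0,0],"spin": 0},
  {"xyz": [0,0,0],"spin": 0},
  {"xyz": [0,0,0],"spin": 0},
  {"xyz": [0,0,0.01],"spin": 0},
  {"xyz": [0,0,0],"spin": 0},
  {"xyz": [0,0,0],"spin": 0},
  {"xyz": [0,0,0],"spin": 0},
  {"xyz": [0,0,0],"spin": 0},
])

```text
time: 50.8
tool_pos: [594.7, -105.0, 12.7]
tcp_rot: [-3.141, 0.001, 2.99]
contact_force: [-3.8, 1.3, 11.4]
grip_width: 40.7
finger_force: 29.0
```

Contact at 11 N. I'll release and rise.

>>> jog_arm([
  {"xyz": [0,0,-0.01],"spin": 0},
  {"xyz": [0,0,0],"spin": 0},
  {"xyz": [0,0,0],"spin": 0},
  {"xyz": [0,0,0],"spin": 0},
  {"xyz": [0,0,0],"spin": 0},
  {"xyz": [0,0,0],"spin": 0},
  {"xyz": [0,0,0],"spin": 0},
  {"xyz": [0,0,-0.2],"spin": 0},
  {"xyz": [0,0,-0.5],"spin": 0},
  {"xyz": [0,0,-0.7],"spin": 0},
], gripper=75)

```text
time: 52.05
tool_pos: [593.8, -104.8, 125.2]
tcp_rot: [3.141, -0.002, 2.99]
contact_force: [1.2, 0.6, 0.6]
grip_width: 68.8
finger_force: 0.0
```

>>> jog_arm([
  {"xyz": [0,0,-0.4],"spin": 0},
  {"xyz": [0,0,0],"spin": -0.75},
  {"xyz": [0,0,0],"spin": -0.75},
  {"xyz": [0.05,0.4,0],"spin": 0},
  {"xyz": [0.05,0.45,0],"spin": 0},
  {"xyz": [0.05,0.45,0],"spin": 0},
  {"xyz": [0.05,0.45,0],"spin": 0},
  {"xyz": [0.05,0.45,0],"spin": 0},
  {"xyz": [0.05,0.45,0],"spin": 0},
  {"xyz": [0,0,0],"spin": 0},
])

```text
time: 53.3
tool_pos: [570.6, 109.3, 157.4]
tcp_rot: [3.141, 0.001, -3.14]
contact_force: [1.1, -0.3, 0.6]
grip_width: 68.9
finger_force: 0.0
```

Run:
```python
from h import *
c=bot.get_calibration('wrist'); im=bot.capture('wrist'); cv2.imwrite('pics/w11.png',im); t=bot.capture('top'); cv2.imwrite('pics/t11.png',t); ct=bot.get_calibration('top')
print('blue',rect(c,blob(mask(im,(95,60,50),(118,255,255)),(0,0,640,480),9),26))
goto(572,109,13,0)
g=blob(mask(t,(45,30,20),(100,255,200)),(340,140,400,200),5); print('bell top',onz(ct,cv2.minEnclosingCircle(g)[0],35), cv2.minEnclosingCircle(g))
```

```text
blue (array([572.7, 108.8,  75.5,  49. ]), 0.1)
t 53.4 tcp [571.1 107.  157. ] yaw 179.9 j6 -1.52 w 69.0 F [ 0.6 -0.8 -0.6]
 shift units now-axes [-0.009  0.026  1.8  ]  spin units -0.01  shift after spin [-0.01   0.026  1.8  ]
bell top [[ 597.65859684 -106.67577072   35.        ]] ((371.2957763671875, 164.66197204589844), 8.510510444641113)
```

View pics/t11.png

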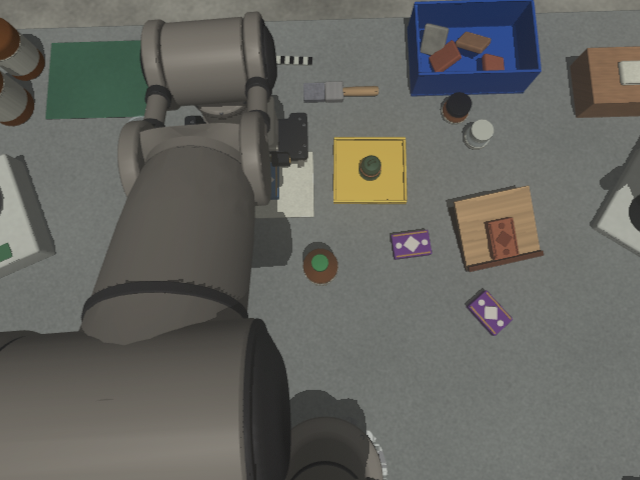

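The bell is upright mid-yellow at (371,166), the terracotta tile is on the board at (502,238) and the bottle is untouched. Next, blue from the pad.

>>> jog_arm([
  {"xyz": [-0.02,0.02,0.2],"spin": 0},
  {"xyz": [0,0,0.4],"spin": 0},
  {"xyz": [0,0,0.4],"spin": 0},
  {"xyz": [0,0,0.3],"spin": 0},
  {"xyz": [0,0,0.2],"spin": 0},
  {"xyz": [0,0,0.2],"spin": 0},
  {"xyz": [0,0,0.1],"spin": 0},
  {"xyz": [0,0,0],"spin": 0},
  {"xyz": [0,0,0],"spin": 0},
  {"xyz": [0,0,0],"spin": 0},
])

```text
time: 54.65
tool_pos: [573.0, 108.7, 12.9]
tcp_rot: [3.141, 0.001, 3.14]
contact_force: [-0.2, -0.2, 0.1]
grip_width: 68.7
finger_force: 0.0
```

>>> jog_arm([
  {"xyz": [0,0,0],"spin": 0},
  {"xyz": [0,0,0],"spin": 0},
  {"xyz": [0,0,0],"spin": 0},
  {"xyz": [0,0,0],"spin": 0},
  {"xyz": [0,0,0],"spin": 0},
  {"xyz": [0,0,0],"spin": 0},
  {"xyz": [0,0,0],"spin": 0},
  {"xyz": [0,0,0],"spin": 0},
  {"xyz": [0,0,-0.2],"spin": 0},
  {"xyz": [0,0,-0.4],"spin": 0},
], gripper=0)

```text
time: 55.9
tool_pos: [571.4, 108.5, 59.8]
tcp_rot: [-3.141, -0.004, 3.14]
contact_force: [-0.0, 0.1, -1.6]
grip_width: 49.6
finger_force: 30.0
```

Run:
```python
from h import *
goto(424.5,328.5,100,-8.8)
```

```text
t 55.9 tcp [571.4 108.5  59.8] yaw 179.9 j6 -1.51 w 49.6 F [-0.   0.1 -1.6]
 shift units now-axes [ 1.843  2.747 -0.496]  spin units 1.52  shift after spin [ 2.237  2.437 -0.496]
```

>>> jog_arm([
  {"xyz": [0,0,-0.3],"spin": 0.5},
  {"xyz": [0,0,-0.2],"spin": 0.5},
  {"xyz": [0,0,0],"spin": 0.5},
  {"xyz": [0.3,0.3,0],"spin": 0},
  {"xyz": [0.4,0.4,0],"spin": 0},
  {"xyz": [0.4,0.45,0],"spin": 0},
  {"xyz": [0.4,0.45,0],"spin": 0},
  {"xyz": [0.4,0.45,0],"spin": 0},
  {"xyz": [0.3,0.35,0],"spin": 0},
  {"xyz": [0,0,0],"spin": 0},
])

```text
time: 57.15
tool_pos: [426.1, 326.9, 100.8]
tcp_rot: [3.141, -0.0, 2.993]
contact_force: [-0.4, -0.1, -1.0]
grip_width: 49.5
finger_force: 30.0
```

>>> jog_arm([
  {"xyz": [0,0,0.2],"spin": 0},
  {"xyz": [0,0,0.2],"spin": 0},
  {"xyz": [0,0,0.2],"spin": 0},
  {"xyz": [0,0,0.2],"spin": 0},
  {"xyz": [0,0,0],"spin": 0},
  {"xyz": [0,0,0],"spin": 0},
  {"xyz": [0,0,0],"spin": 0},
  {"xyz": [0,0,0],"spin": 0},
  {"xyz": [0,0,0],"spin": 0},
  {"xyz": [0,0,0],"spin": 0},
])

```text
time: 58.4
tool_pos: [427.6, 325.1, 36.3]
tcp_rot: [3.141, 0.0, 2.99]
contact_force: [0.2, 0.1, -1.8]
grip_width: 50.0
finger_force: 30.0
```

Run:
```python
from h import *
goto(424.5,328.5,14,-8.8)
```

```text
t 58.4 tcp [427.6 325.1  36.3] yaw 171.3 j6 -0.91 w 50.0 F [ 0.2  0.1 -1.8]
 shift units now-axes [0.045 0.036 0.279]  spin units 0.02  shift after spin [0.045 0.036 0.279]
```

>>> jog_arm([
  {"xyz": [0.045,0.035,0.05],"spin": 0},
  {"xyz": [0,0,0.1],"spin": 0},
  {"xyz": [0,0,0.08],"spin": 0},
  {"xyz": [0,0,0.04],"spin": 0},
  {"xyz": [0,0,0.01],"spin": 0},
  {"xyz": [0,0,0],"spin": 0},
  {"xyz": [0,0,0.01],"spin": 0},
  {"xyz": [0,0,0],"spin": 0},
  {"xyz": [0,0,0],"spin": 0},
  {"xyz": [0,0,0],"spin": 0},
])

```text
time: 59.65
tool_pos: [424.5, 328.4, 13.0]
tcp_rot: [3.141, 0.0, 2.99]
contact_force: [-0.6, 0.2, -1.5]
grip_width: 49.7
finger_force: 30.0
```

>>> jog_arm([
  {"xyz": [0,0,0.01],"spin": 0},
  {"xyz": [0,0,0],"spin": 0},
  {"xyz": [0,0,0],"spin": 0},
  {"xyz": [0,0,0],"spin": 0},
  {"xyz": [0,0,0],"spin": 0},
  {"xyz": [0,0,0],"spin": 0},
  {"xyz": [0,0,0],"spin": 0},
  {"xyz": [0,0,0],"spin": 0},
  {"xyz": [0,0,0],"spin": 0},
  {"xyz": [0,0,0],"spin": 0},
])

```text
time: 60.9
tool_pos: [424.5, 328.4, 12.2]
tcp_rot: [3.142, 0.0, 2.99]
contact_force: [0.3, -0.2, -2.0]
grip_width: 49.5
finger_force: 30.0
```

>>> jog_arm([
  {"xyz": [0,0,0.01],"spin": 0},
  {"xyz": [0,0,0],"spin": 0},
  {"xyz": [0,0,0],"spin": 0},
  {"xyz": [0,0,0],"spin": 0},
  {"xyz": [0,0,0],"spin": 0},
  {"xyz": [0,0,0],"spin": 0},
  {"xyz": [0,0,0],"spin": 0},
  {"xyz": [0,0,0],"spin": 0},
  {"xyz": [0,0,0],"spin": 0},
  {"xyz": [0,0,0],"spin": 0},
])

```text
time: 62.15
tool_pos: [424.4, 328.4, 11.4]
tcp_rot: [3.142, 0.0, 2.99]
contact_force: [0.2, 0.0, -0.5]
grip_width: 49.4
finger_force: 30.0
```

>>> jog_arm([
  {"xyz": [0,0,0],"spin": 0},
  {"xyz": [0,0,0],"spin": 0},
  {"xyz": [0,0,0],"spin": 0},
  {"xyz": [0,0,0],"spin": 0},
  {"xyz": [0,0,0],"spin": 0},
  {"xyz": [0,0,0],"spin": 0},
  {"xyz": [0,0,0],"spin": 0},
  {"xyz": [0,0,-0.1],"spin": 0},
  {"xyz": [0,0,-0.5],"spin": 0},
  {"xyz": [0,0,-0.7],"spin": 0},
], gripper=75)

```text
time: 63.4
tool_pos: [423.6, 327.9, 115.9]
tcp_rot: [-3.14, -0.002, 2.99]
contact_force: [0.6, 0.5, 0.1]
grip_width: 68.6
finger_force: 0.0
```

>>> jog_arm([
  {"xyz": [-0.3,-0.3,-0.5],"spin": 0},
  {"xyz": [-0.3,-0.3,0],"spin": 0},
  {"xyz": [0,0,0],"spin": 0},
  {"xyz": [0,0,0],"spin": 0},
  {"xyz": [0,0,0],"spin": 0},
  {"xyz": [0,0,0],"spin": 0},
  {"xyz": [0,0,0],"spin": 0},
  {"xyz": [0,0,0],"spin": 0},
  {"xyz": [0,0,0],"spin": 0},
  {"xyz": [0,0,0],"spin": 0},
])

```text
time: 64.65
tool_pos: [464.6, 273.6, 155.3]
tcp_rot: [3.142, -0.0, 2.99]
contact_force: [-1.1, -0.5, -0.3]
grip_width: 69.0
finger_force: 0.0
```

Run:
```python
from h import *
c=bot.get_calibration('wrist'); im=bot.capture('wrist'); s=bot.capture('side')
print('blue',rect(c,blob(mask(im,(95,60,50),(118,255,255)),(0,0,640,480),9),25))
print('red',rect(c,blob(mask(im,(170,120,40),(180,255,255))|mask(im,(0,120,40),(4,255,255)),(0,0,640,290),9),16))
cv2.imwrite('pics/end.png',np.hstack([cv2.resize(im,(400,300)),cv2.resize(s[220:460,240:560],(400,300))]))
goto(424.5,328.5,14,-8.8)
```

```text
blue (array([425.6, 327.3,  73.1,  50.1]), -8.6)
red (array([424.5, 328.6, 148.5, 138.6]), 81.2)
t 64.75 tcp [464.7 273.6 155.4] yaw 171.3 j6 -1.03 w 68.9 F [-0.4  0.3  0.5]
 shift units now-axes [0.6   0.602 1.767]  spin units 0.02  shift after spin [0.601 0.601 1.767]
```

View pics/end.png

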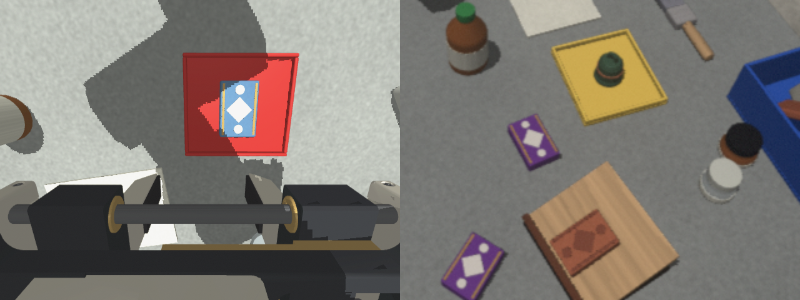

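Blue is square in the middle of the red tray (crop pixel 239,108). One last check of the terracotta tile against the known seated blue tile in the same camera, then I hand in.

Run:
```python
from h import *
c=bot.get_calibration('top'); im=bot.capture('top'); a=np.radians(10.8)
b=cv2.imread('pics/top0.png'); u=np.array([np.cos(a),np.sin(a)]); v=np.array([-u[1],u[0]])
P=onz(c,blob(mask(b,(95,60,50),(118,255,255)),(470,205,530,275),7),49)[:,:2]
Q=onz(c,blob(mask(im,(0,105,40),(9,255,220)),(480,210,525,262),5),49)[:,:2]
for p in (P,Q): print([(np.percentile(p@w,2).round(1),np.percentile(p@w,98).round(1)) for w in (u,v)])
```

```text
[(np.float64(325.5), np.float64(398.3)), (np.float64(-442.0), np.float64(-391.2))]
[(np.float64(322.8), np.float64(401.0)), (np.float64(-454.9), np.float64(-401.9))]
```

```bash
python3 -c "
from plant import bot
print(bot.close_job())"
```

```text
the job is handed in; nothing more can be done
None
```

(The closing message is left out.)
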